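Present a sample jar to the label reader

ROBOT

A 6-joint arm with a two-finger parallel gripper is mounted at the origin on the work surface. World frame = base frame: x ahead of the robot, y to its left, z up, the work surface at z = 0. Lengths are in m, angles in rad, forces in N, time in s.
With the tool pointing down it reaches from about 0.375 to 0.9 m from the base axis. Payload 3.1 kg.
Tool frame: the origin (TCP) lies between the finger pads; the fingertips stand manip.nose_length ahead of it and the grasp point (between the pads) lies 5 mm behind it (manip.nose_length is the distance from the TCP to the fingertips, in m); z points along the fingers, y is the line along which they close (so a half turn about z gives the same grasp; the last joint's range is limited). The gripper opens to 85 mm and grips with 20 to 120 N. Pads are 22 mm wide; open, the fingers measure 114 mm over their backs; the gripper's body (76 mm by 85 mm) begins 54 mm behind the grasp point. The pads swing forward as they close: fully open they stand 13 mm farther back than shut.
Start: joints at [-0.178, 0.527, 1.433, -0, 1.181, -0.178], TCP at [0.625, 0, 0.245] pointing down, gripper open.
Joint ranges: [-3.08, 3.08], [-0.75, 2.2], [0.22, 2.44], [-1.43, 4.57], [0, 2.65], [-2.85, 2.85]. Speed limits (rad/s): [2.79, 2.79, 3.14, 3.14, 3.14, 3.14].

INTERFACE

Orientations are given as a unit quaternion [x, y, z, w].
In Python, from station import monitor, eyes, job, manip gives the robot as it stands.
- The arm moves only by the shell command python3 -m pendant 'ROWS' [FORCE]. ROWS is JSON, a list that holds one entry, the list of rows, each a list of 7 numbers: the shift along the tool's x, y, z as a fraction of full scale, then the turn, a rotation vector about the tool's x, y, z as a fraction of full scale, then the opening, from 0 (shut) to 1 (fully open). A call has 1 to 20 rows; each row shifts and turns the commanded pose from where the row before left it, along the tool's axes as they then stand; what a row does not reach is not made up. Full scale, the value 1, is 800 mm for a shift and 0.12 rad for a turn. A row lasts 1/10 s, in which the tool goes at most 50 mm and 8.59 degrees, less where a joint would pass 70% of its speed; a pose out of reach is approached as far as the arm can. A call with a number of a shift or a turn outside -1 to 1 is refused whole. A call with a gripper value outside its range is refused whole. The fingers move at their own pace and stop on an object; FORCE is the grip in N (left out, the last holds). Time passes only in rows, so rows that do not move let the fingers close. It gives the time, the measured TCP pose, the force, the opening and the grip force at its end, in the units of the state.
- monitor.sense(): the state, without advancing time (a new reading comes with each control period).
- eyes.snapshot(name): name is "scene" or "side" or "wrist"; returns a dict with "pixels" (400x640x3 uint8, red, green, blue), "depth" (400x640 float32, m along the optical axis (not along the pixel's ray), 0 where there is no reading), "intrinsics" (3x3 intrinsics, pixels), "k1" (the pictures are not rectified: a ray, as slopes to the right and down, at radius r is drawn at 1 + k1 r^2 times it, then the intrinsics apply), "eye" and "attitude" of the camera in the world. Camera axes: x right, y down, z forward; pixel columns grow to the right and rows downward; lengths in m; the calibration is good to about 2 mm. A picture is of the moment at which its call begins.
- job.sign_off(): hands the job in; it is judged then, once.
The state is a dict: "t": time; "q": joint angles; "qd": joint speeds; "tau": joint torques, N m; "tcp_pos": TCP position; "tool_rot": TCP orientation; "force": force on the tool from outside, world axes, zero at the start; "ft_torque": the same for the moment, N m; "finger_gap": opening from 0.0 (shut) to 1.0 (fully open); "gripper_force": force on a finger pad.
Only numpy, scipy, OpenCV 4.12 (cv2) and the standard library are available. Lean on these libraries where they do the work, as an engineer would, in place of code of your own. Each camera call takes 0.05 s, during which the arm holds its last target. There are 200 camera calls.

TASK

First turn the brown sample jar on its sliding carriage, while the carriage is still back, so that the barcode label squarely faces the window of the reader block. Then wind the handwheel clockwise, letting go and gripping afresh as needed, until the carriage comes up against its stop at the reader, with the jar still standing in the carriage's rim and its label squarely to the window. Move the carriage with the handwheel only, never by pushing it or the jar along, keep the jar upright, and leave the other things on the bench where they are.

Things in the scene. Friction and masses are not known exactly. Their poses are not given: they have to be found in the camera images.
- stage: the fixed reading stage: an aluminium base plate 130 (x) x 400 (y) x 16 mm. Origin under its centre. Along its +y axis stand, in a row: a grey gearbox with the handwheel (75 x 75 mm, top at z 75 mm, centred at y -150), the sliding carriage (centred at y 0 when right back, travels 40 mm to +y), and the beige reader block (90 x 85 mm, top at z 100 mm, its face with the window at y +85)
- reader_window (a point): centre of the black reading window, on the reader's face that looks along the stage's -y at the jar, 68 mm above the bench; axes as the stage
- seat (a point): centre of the carriage's top where the jar stands, 38 mm above the bench; it moves with the carriage. The carriage is a grey plate 85 x 85 mm with a low round rim (inside diameter 63 mm, 6 mm high) that keeps the jar in place with 3 mm of play; axes as the stage
- jar: the brown sample jar standing in the carriage's rim, 57 mm wide, with a white round cap 46 mm wide and 27 mm tall (86 to 113 mm above the jar's underside), loose and free to turn. Origin at the centre of its underside, z up, +x points out through the middle of the label. A small dark rubber rib 20 mm long and 3 mm high on the cap's top runs from the middle to the edge above the label
- label (a point): middle of the white barcode label on the jar's side (about 28 mm wide, 44 mm tall), 28.5 mm from the jar's axis, 42 mm above its underside; axes as the jar
- cap (a point): on the jar's axis, middle of the cap's height, 100 mm above the jar's underside
- handwheel (a joint): angle of the black handwheel on the gearbox, rad; grows as it is turned clockwise seen from above; at 0 the carriage is right back and the mark on the wheel's top points along the stage's +x; 1 rad moves the carriage 5.7 mm. A little over one full turn from 0 it comes to a hard stop, with the carriage fully at the reader: wind until that is felt. It is stiff (0.15 N m) and stays where it is left
- wheel_grip (a point): on the handwheel's upright axis at the height to grip it, 100 mm above the bench; +x is the direction of the mark. The wheel is a round ribbed knob, 48 mm wide and 28 mm tall, its underside 85 and its top 113 mm above the bench, 10 mm over the gearbox's top; a dark line on its top runs from the middle to the edge
- beaker: clear plastic beaker, 82 mm wide, 95 mm tall; origin under its centre (leave alone)
- wash_bottle: white wash bottle with a bent spout, 66 mm wide, 186 mm tall; origin under its centre (leave alone)
- spare_jar: small brown jar with a white cap, 40 mm wide, 59 mm tall; origin under its centre (leave alone)
- loose_cap: white screw cap lying on the bench, 46 mm wide, 18 mm tall; origin under its centre (leave alone)
- vial_tray: white divided tray, 90 x 150 x 40 mm; origin under its centre (leave alone)
- standard: white plastic bottle, 48 mm wide, 88 mm tall; origin under its centre (leave alone)
- notebook: white pad, 100 x 70 x 12 mm; origin under its centre (leave alone)

How it is judged:
By the outcome, as a careful person would: the job done as asked, in the order asked, and still so for the second after the job is handed in, with the robot touching nothing.
It also fails if it takes over 72 s, if anything falls off the work surface, if the arm or the gripper's body presses on something with over 40 N, if the wrist force passes 120 N, or if a joint passes its speed limit or range.

## Working session

There is one attempt and no reset: what is moved stays moved. The work goes in short steps, Python scripts to look and compute and a shell command to move; the robot and the scene stay as the last step left them, time stands still between calls to the robot, and variables do not carry over. Pictures are saved under pics/ and viewed, at most 10 in all, crops included, and the job is handed in when it is done.

```bash
ls; mkdir -p pics; cat > h.py <<'E'
import numpy as np, cv2
from scipy.spatial.transform import Rotation as R
from station import monitor, eyes, job, manip
def snap(n):
    s=eyes.snapshot(n)
    a=np.array(s["attitude"],float)
    s["R"]=a if a.shape==(3,3) else R.from_quat(a).as_matrix()
    s["eye"]=np.array(s["eye"]); s["K"]=np.array(s["intrinsics"]); return s
def ray(s,u,v):
    K=s["K"];k=s["k1"]
    d=cv2.undistortPoints(np.array([[[u,v]]],float),K,np.array([k,0,0,0,0.]))[0,0]
    return s["R"]@np.array([d[0],d[1],1])
def onz(s,u,v,z):
    d=ray(s,u,v); return s["eye"]+d*(z-s["eye"][2])/d[2]
def dep(s,u,v):
    return s["eye"]+ray(s,u,v)*s["depth"][int(v),int(u)]
def proj(s,p):
    c=s["R"].T@(np.array(p)-s["eye"]); x=c[:2]/c[2]; x=x*(1+s["k1"]*(x@x)); return s["K"][:2,:2]@x+s["K"][:2,2]
def save(s,f,crop=None,sc=1):
    im=s["pixels"][:,:,::-1]
    if crop: im=im[crop[1]:crop[3],crop[0]:crop[2]]
    cv2.imwrite("pics/"+f,cv2.resize(im,None,fx=sc,fy=sc,interpolation=cv2.INTER_CUBIC))
E
python3 - <<'E'
from h import *
ims=[]
for n in ["scene","side","wrist"]:
    s=snap(n); save(s,n+"0.png"); print(n,s["eye"].round(3),s["R"].round(3).tolist(),s["K"].round(1).tolist(),s["k1"])
print(monitor.sense(),manip.nose_length)
E
```

```text
pics
scene [ 1.055 -0.528  0.721] [[0.775, 0.393, -0.495], [0.632, -0.493, 0.598], [-0.009, -0.776, -0.631]] [[394.2, 0.0, 323.2], [0.0, 394.2, 196.0], [0.0, 0.0, 1.0]] -0.10043103181364221
side [0.567 0.839 0.648] [[-0.999, -0.023, 0.034], [-0.041, 0.563, -0.826], [0.0, -0.826, -0.563]] [[463.0, 0.0, 313.6], [0.0, 463.0, 189.8], [0.0, 0.0, 1.0]] -0.10693114916088885
wrist [0.625 0.069 0.372] [[1.0, 0.0, -0.002], [-0.0, -0.962, -0.272], [-0.003, 0.272, -0.962]] [[292.3, 0.0, 320.1], [0.0, 292.3, 198.2], [0.0, 0.0, 1.0]] -0.04421582546376141
{'t': 0.15, 'q': array([-1.78462683e-01,  5.28261562e-01,  1.43359404e+00, -1.98641710e-06,
        1.18139987e+00, -1.78496188e-01]), 'qd': array([ 1.01703772e-04, -3.57095822e-03, -5.06817714e-03, -3.50734869e-05,
       -1.24724631e-05,  2.56231295e-04]), 'tau': array([ 1.17890530e-03, -4.42742836e+01, -1.78276026e+01, -2.15643640e-04,
        5.61750654e-03, -9.84718270e-06]), 'tcp_pos': array([6.24482809e-01, 1.45550625e-04, 2.44557345e-01]), 'tool_rot': array([ 7.07094424e-01,  7.07118650e-01, -4.74939121e-04, -6.82402457e-04]), 'force': array([ 0.50740294,  1.93942344, -0.31255069]), 'ft_torque': array([-0.0108998 , -0.01640612,  0.02239968]), 'gripper_force': 0.0, 'finger_gap': 0.9979532870696614} 0.014
```

View pics/scene0.png

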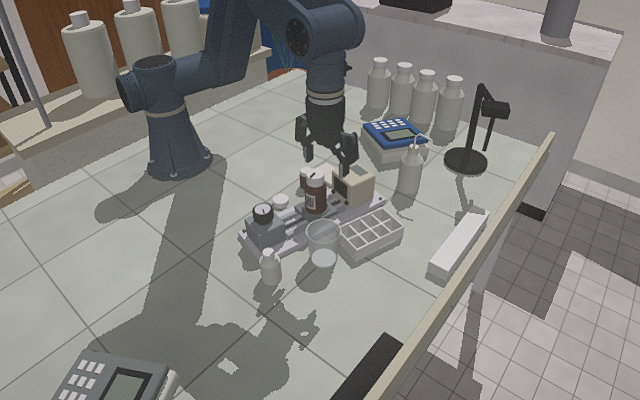

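View pics/side0.png

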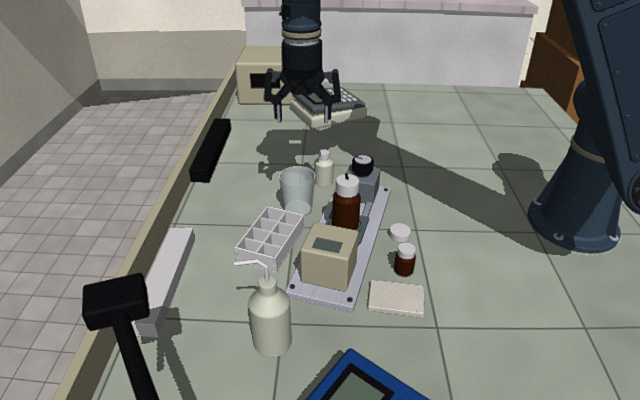

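View pics/wrist0.png

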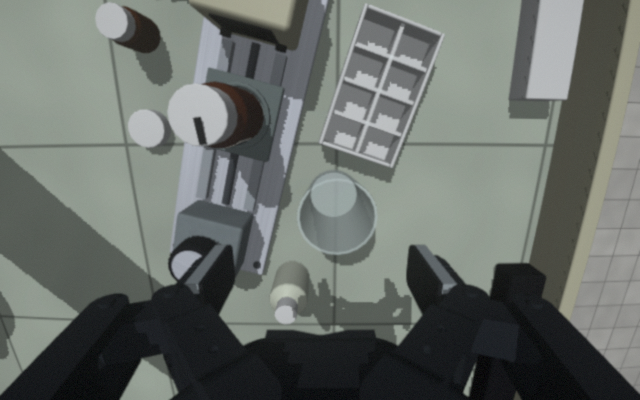

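The scene view shows the wheel at (262,212) and the jar at (315,180). In the side view the wheel is at (362,163), the jar cap at (347,186) and the reader at (330,255). In the wrist view the jar cap is at (201,117) with its rib pointing down the image (about world -y), and the wheel at (190,262) is partly hidden by a finger. I'll get rough positions, then move for a clear wrist view.

```bash
python3 - <<'E'
from h import *
s=snap("wrist")
for n,u,v,z in [("cap",201,117,.151),("capR",235,117,.151),("wheel",190,262,.113),("plateR0",328,0,.016),("plateR1",264,270,.016),("bottle",286,310,.088),("tray corner",322,143,.04),("reader corner",290,25,.1),("sparejar",112,22,.059),("loose",148,128,.018)]:
    print(n,onz(s,u,v,z).round(3),dep(s,u,v).round(3))
E
python3 -m pendant '[[[0,0,-0.05,0,0,0,1],[0.05,0.06,-0.05,0,0,0,1],[0,0,0,0,0,0,1]]]'
```

```text
cap [0.537 0.068 0.151] [0.537 0.068 0.15 ]
capR [0.562 0.068 0.151] [0.556 0.068 0.129]
wheel [ 0.495 -0.071  0.113] [ 0.495 -0.071  0.113]
plateR0 [0.633 0.191 0.016] [0.633 0.195 0.003]
plateR1 [ 0.548 -0.134  0.016] [ 0.544 -0.143  0.001]
bottle [ 0.586 -0.145  0.088] [ 0.586 -0.145  0.088]
tray corner [0.627 0.039 0.04 ] [0.627 0.039 0.039]
reader corner [0.599 0.143 0.1  ] [0.599 0.144 0.095]
sparejar [0.419 0.161 0.059] [0.419 0.161 0.059]
loose [0.418 0.056 0.018] [0.417 0.056 0.017]
t: 0.5
tcp_pos: [0.6625, 0.0289, 0.3173]
tool_rot: [0.706, 0.708, 0.005, 0.005]
force: [-0.0, -0.9, 0.3]
finger_gap: 1.0
gripper_force: 0.0
```

```bash
python3 -m pendant '[[[-0.035,-0.045,0,0,0,0,1],[-0.035,-0.045,0,0,0,0,1],[-0.035,-0.045,0,0,0,0,1],[-0.035,-0.045,0,0,0,0,1],[0,0,0,0,0,0,1],[0,0,0,0,0,0,1],[0,0,0,0,0,0,1]]]'
python3 - <<'E'
from h import *
s=snap("wrist"); save(s,"wrist1.png"); np.savez("w1.npz",**{k:s[k] for k in("pixels","depth","eye","R","K","k1")})
print(s["eye"])
E
```

```text
t: 1.2
tcp_pos: [0.514, -0.0848, 0.3122]
tool_rot: [0.707, 0.707, 0.0, 0.0]
force: [-0.0, 1.0, -0.6]
finger_gap: 0.997
gripper_force: 0.0
[ 0.51456297 -0.01640194  0.44016351]
```

View pics/wrist1.png

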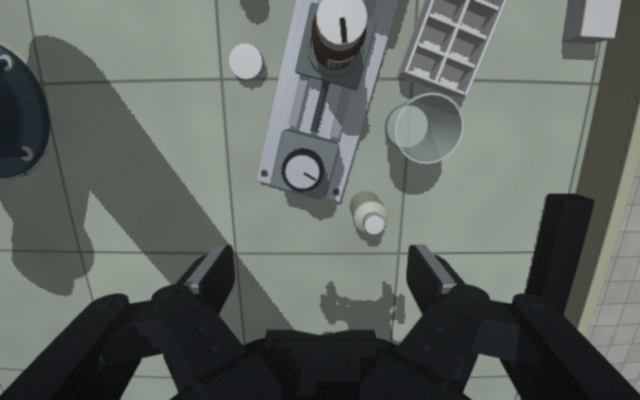

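The wheel top is at about (302,171) with its mark running to (315,178). The cap is at (342,18) with its rib towards (345,42), and the plate's front corners are at (258,181) and (341,201). Now I'll measure these precisely.

```bash
cat > meas.py <<'E'
from h import *
def blob(s,seed,z,th,rad,gray=None):
    """bright disc near seed px; world centre at z, plus dark-line direction"""
    g=cv2.cvtColor(s["pixels"],cv2.COLOR_RGB2GRAY) if gray is None else gray
    m=np.zeros_like(g); cv2.circle(m,seed,rad,255,-1)
    w=((g>th)&(m>0)).astype(np.uint8)
    n,l,st,c=cv2.connectedComponentsWithStats(w)
    i=1+np.argmax(st[1:,4]); cs,_=cv2.findContours((l==i).astype(np.uint8),0,2)
    h=cv2.convexHull(max(cs,key=cv2.contourArea))[:,0]
    P=np.array([onz(s,u,v,z)[:2] for u,v in h])
    A=np.c_[2*P,np.ones(len(P))]; x=np.linalg.lstsq(A,(P**2).sum(1),rcond=None)[0]
    r=np.sqrt(x[2]+x[:2]@x[:2])
    # dark pixels inside disc
    hm=np.zeros_like(g); cv2.fillConvexPoly(hm,h,255); hm=cv2.erode(hm,np.ones((5,5)))
    v,u=np.nonzero((hm>0)&(g<th*0.62)); D=np.array([onz(s,a,b,z)[:2] for a,b in zip(u,v)])
    d=D.mean(0)-x[:2] if len(D) else np.zeros(2)
    return x[:2],r,np.degrees(np.arctan2(d[1],d[0])),np.linalg.norm(d),len(D)
E
python3 - <<'E'
from meas import *
s=dict(np.load("w1.npz"))
g=cv2.cvtColor(s["pixels"],cv2.COLOR_RGB2GRAY)
print(g[160:184:2,288:320:2])
print("wheel",blob(s,(302,171),.113,140,30)); print("cap",blob(s,(342,18),.151,150,34))
# plate edges from depth
H,W=g.shape; v,u=np.mgrid[0:H,0:W]
K=s["K"];d=cv2.undistortPoints(np.c_[u.ravel(),v.ravel()].astype(float)[:,None],K,np.array([float(s["k1"]),0,0,0,0.]))[:,0]
P=s["eye"]+(np.c_[d,np.ones(len(d))]@s["R"].T)*s["depth"].ravel()[:,None]
P=P.reshape(H,W,3); m=(P[:,:,2]>.009)&(P[:,:,2]<.022)&(s["depth"]>0)&(P[:,:,0]>.4)&(P[:,:,0]<.68)&(P[:,:,1]>-.2)
n,l,st,c=cv2.connectedComponentsWithStats(m.astype(np.uint8)); i=1+np.argmax(st[1:,4]); Q=P[l==i][:,:2]
for nm in ("L","R"):
    E=[]
    for y in np.arange(-.10,.10,.005):
        q=Q[abs(Q[:,1]-y)<.003]
        if len(q)>3: E.append([q[:,0].min() if nm=="L" else q[:,0].max(),y])
    E=np.array(E); 
    for _ in range(3):
        f=np.polyfit(E[:,1],E[:,0],1); r=abs(np.polyval(f,E[:,1])-E[:,0]); E=E[r<max(.0025,np.median(r)*2)]
    print(nm,"angle",90-np.degrees(np.arctan(f[0])),f,len(E))
for z0,z1,n in((.070,.080,"gearbox"),(.03,.042,"carriage")):
    m=(P[:,:,2]>z0)&(P[:,:,2]<z1)&(P[:,:,0]>.42)&(P[:,:,0]<.62)&(P[:,:,1]<.12)
    nn,l,st,c=cv2.connectedComponentsWithStats(m.astype(np.uint8)); i=1+np.argmax(st[1:,4])
    print(n,cv2.minAreaRect((P[l==i][:,:2]*1000).astype(np.float32)))
E
```

```text
[[ 58 129 164 167 166 166 166 166 167 168 166 164 158 109  46  37]
 [121 163 166 166 166 166 167 167 166 166 167 167 165 157  88  39]
 [154 166 167 167 167 166 168 167 166 167 168 165 166 166 143  62]
 [160 163 164 168 166 165 169 167 166 166 167 165 165 166 164  95]
 [163 163 163 164 166 169 167 166 167 167 166 167 165 166 165 128]
 [161 162 164 161 163 166 168 167 165 165 167 166 166 166 167 136]
 [164 162 162 162 164 162 163 163 124 142 162 166 166 166 167 138]
 [165 165 164 162 163 164 162 154  94  65 102 149 166 167 167 134]
 [162 163 165 166 165 163 161 163 153 127  77  75 126 156 164 115]
 [155 163 163 164 164 165 164 161 163 162 151 108  66  87 140  82]
 [121 163 165 161 164 165 166 166 162 162 163 159 141 100  93  46]
 [ 66 143 163 166 164 163 164 165 167 166 164 163 160 131  57  36]]
wheel (array([ 0.49384135, -0.07751582]), np.float64(0.018154081334279752), np.float64(-32.16786195810941), np.float64(0.009179245808521787), 17)
cap (array([0.53325696, 0.06950128]), np.float64(0.022168656838972338), np.float64(-80.56498342035869), np.float64(0.010624002609067823), 114)
L angle 75.21113354993872 [0.26400353 0.44758402] 40
R angle 75.28793849097809 [0.2625701 0.58182  ] 40
gearbox ((494.14398193359375, -77.84837341308594), (75.21311950683594, 75.13265228271484), 75.09016418457031)
carriage ((532.9140625, 68.61842346191406), (85.71696472167969, 85.16634368896484), 74.64686584472656)
```

```bash
python3 -m pendant '[[[0.0385,0.00475,0.018,0,0,0,1],[0.0385,0.00475,0.018,0,0,0,1],[0.0385,0.00475,0.018,0,0,0,1],[0.0385,0.00475,0.018,0,0,0,1],[0.0385,0.00475,0.018,0,0,0,1],[0,0,0,0,0,1,1],[0,0,0,0,0,1,1],[0,0,0,0,0,1,1],[0,0,0,0,0,1,1],[0,0,0,0,0,1,1],[0,0,0,0,0,1,1],[0,0,0,0,0,1,1],[0,0,0,0,0,1,1],[0,0,0,0,0,1,1],[0,0,0,0,0,1,1],[0,0,0,0,0,1,1],[0,0,0,0,0,0,1],[0,0,0,0,0,0,1],[0,0,0,0,0,0,1]]]'
cat > off.py <<'E'
import sys; from h import *
t=np.array([float(a) for a in sys.argv[1:4]]); s=monitor.sense(); M=R.from_quat(s["tool_rot"]).as_matrix()
print("shift units",(M.T@(t-s["tcp_pos"])/.8).round(4),"err mm",((t-s["tcp_pos"])*1e3).round(1),"q",s["q"].round(2),"yaw of tool y",np.degrees(np.arctan2(M[1,1],M[0,1])).round(1),"tilt deg",np.degrees(np.arccos(-M[2,2])).round(2),"M",s["ft_torque"].round(3),"F",s["force"].round(1),"gap",round(s["finger_gap"],3),"t",s["t"])
E
python3 off.py .533 .069 .135
```

```text
t: 3.15
tcp_pos: [0.5326, 0.0694, 0.2401]
tool_rot: [0.992, 0.126, -0.0, -0.0]
force: [-0.0, -0.1, 0.2]
finger_gap: 1.001
gripper_force: 0.0
shift units [0.0004 0.0007 0.1313] err mm [   0.4   -0.4 -105.1] q [-0.08  0.42  1.66  0.    1.07  1.24] yaw of tool y -75.5 tilt deg 0.01 M [0.043 0.034 0.004] F [-0.  -0.1  0.2] gap 1.001 t 3.15
```

```bash
python3 -m pendant '[[[0.0004,0.0007,0.0335,0,0,0,1],[0,0,0.0335,0,0,0,1],[0,0,0.0335,0,0,0,1],[0,0,0.0335,0,0,0,1],[0,0,0,0,0,0,1],[0,0,0,0,0,0,1],[0,0,0,0,0,0,0.7],[0,0,0,0,0,0,0.6],[0,0,0,0,0,0,0.5],[0,0,0,0,0,0,0.4],[0,0,0,0,0,0,0.4],[0,0,0,0,0,0,0.4],[0,0,0,0,0,0,0.4],[0,0,0,0,0,0,0.4]]]' 30
python3 off.py .533 .069 .133
```

```text
t: 4.55
tcp_pos: [0.5336, 0.0687, 0.1344]
tool_rot: [0.992, 0.125, 0.001, 0.0]
force: [-0.7, 1.8, 6.2]
finger_gap: 0.529
gripper_force: 30.1
shift units [-0.0007 -0.0006  0.0018] err mm [-0.6  0.3 -1.4] q [-0.08  0.57  1.75  0.    0.81  1.24] yaw of tool y -75.6 tilt deg 0.15 M [ 0.112  0.084 -0.014] F [-0.7  1.8  6.2] gap 0.529 t 4.55
```

```bash
python3 -m pendant '[[[0,0,0,0,0,-1,0.4],[0,0,0,0,0,-1,0.4],[0,0,0,0,0,-1,0.4],[0,0,0,0,0,-1,0.4],[0,0,0,0,0,-1,0.4],[0,0,0,0,0,-1,0.4],[0,0,0,0,0,-1,0.4],[0,0,0,0,0,-1,0.4],[0,0,0,0,0,-1,0.4],[0,0,0,0,0,-1,0.4],[0,0,0,0,0,-1,0.4],[0,0,0,0,0,-1,0.4],[0,0,0,0,0,-1,0.4],[0,0,0,0,0,-1,0.4],[0,0,0,0,0,-1,0.4],[0,0,0,0,0,-1,0.4],[0,0,0,0,0,-1,0.4],[0,0,0,0,0,-1,0.4],[0,0,0,0,0,-1,0.4],[0,0,0,0,0,-1,0.4]]]'
python3 -m pendant '[[[0,0,0,0,0,-1,0.4],[0,0,0,0,0,-1,0.4],[0,0,0,0,0,-0.66,0.4],[0,0,0,0,0,0,0.4],[0,0,0,0,0,0,0.4],[0,0,0,0,0,0,0.4]]]'
python3 off.py .533 .069 .133
```

```text
t: 6.55
tcp_pos: [0.5346, 0.0685, 0.1344]
tool_rot: [0.241, 0.971, 0.001, 0.002]
force: [0.5, -0.2, 4.7]
finger_gap: 0.533
gripper_force: 30.2
t: 7.15
tcp_pos: [0.5344, 0.0687, 0.1344]
tool_rot: [0.086, 0.996, 0.0, 0.002]
force: [1.5, 0.5, 5.4]
finger_gap: 0.526
gripper_force: 30.3
shift units [0.0017 0.0001 0.0018] err mm [-1.4  0.3 -1.4] q [-0.08  0.57  1.75  0.    0.81 -1.48] yaw of tool y 80.1 tilt deg 0.24 M [ 0.49  -0.171  0.016] F [1.5 0.5 5.4] gap 0.526 t 7.15
```

```bash
python3 -m pendant '[[[0,0,0,0,0,0,0.7],[0,0,0,0,0,0,1],[0,0,0,0,0,0,1],[0,0,0,0,0,0,1],[0,0,-0.05,0,0,0,1],[0,0,-0.05,0,0,0,1],[0,0,-0.05,0,0,0,1],[-0.02,0,-0.05,0,0,0,1],[-0.05,0,-0.02,0,0,0,1],[-0.05,0,-0.02,0,0,0,1],[0,0,0,0,0,0,1],[0,0,0,0,0,0,1]]]'
python3 - <<'E'
from h import *
s=snap("wrist"); save(s,"wrist2.png"); np.savez("w2.npz",**{k:s[k] for k in("pixels","depth","eye","R","K","k1")})
print(s["eye"],proj(s,[.533,.069,.151]),proj(s,[.494,-.0777,.113]))
E
```

```text
t: 8.35
tcp_pos: [0.6273, 0.0519, 0.3244]
tool_rot: [0.086, 0.996, 0.0, -0.001]
force: [0.0, -0.1, -0.0]
finger_gap: 0.998
gripper_force: 0.0
[0.56014701 0.06308644 0.45248132] [321.42371652  87.0044749 ] [183.77714461  78.77923034]
```

View pics/wrist2.png

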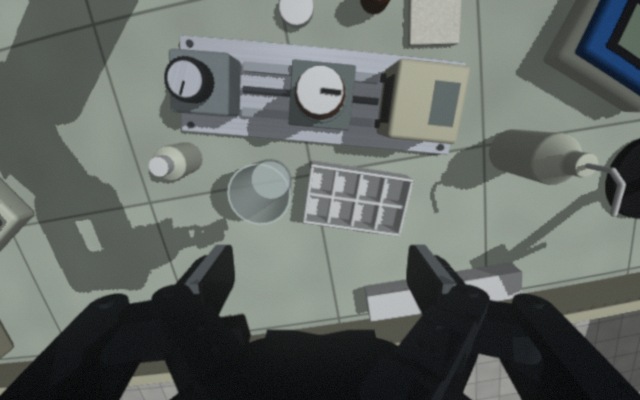

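The cap at (320,90) has its rib pointing right, towards the reader at (430,100). The wheel at (185,80) is unmoved. Now the exact angles.

```bash
cat > ang.py <<'E'
import sys; from meas import *
s=dict(np.load(sys.argv[1])); f=lambda p,z:tuple(int(round(a)) for a in proj(s,[*p,z]))
cp=[float(a) for a in sys.argv[2:4]] if len(sys.argv)>2 else [.533,.069]
g=cv2.cvtColor(s["pixels"],cv2.COLOR_RGB2GRAY)
for th in (130,150): print("wheel",blob(s,f((.494,-.0777),.113),.113,th,26)); print("cap",blob(s,f(cp,.151),.151,th,34))
H,W=g.shape; v,u=np.mgrid[0:H,0:W]
d=cv2.undistortPoints(np.c_[u.ravel(),v.ravel()].astype(float)[:,None],s["K"],np.array([float(s["k1"]),0,0,0,0.]))[:,0]
P=(s["eye"]+(np.c_[d,np.ones(len(d))]@s["R"].T)*s["depth"].ravel()[:,None]).reshape(H,W,3)
for z0,z1,n in((.070,.080,"gearbox"),(.03,.042,"carriage"),(.095,.105,"reader")):
    m=(P[:,:,2]>z0)&(P[:,:,2]<z1)&(P[:,:,0]>.42)&(P[:,:,0]<.65)&(P[:,:,1]<.26)
    if n=="reader": m&=P[:,:,1]>.12
    nn,l,st,c=cv2.connectedComponentsWithStats(m.astype(np.uint8)); i=1+np.argmax(st[1:,4])
    print(n,cv2.minAreaRect((P[l==i][:,:2]*1000).astype(np.float32)))
# rib axis by line fit to dark pixels on the cap
C=f(cp,.151); mm=np.zeros_like(g); cv2.circle(mm,C,int(20*.394),0,-1)
pts=[onz(s,a,b,.154)[:2] for b in range(C[1]-30,C[1]+30) for a in range(C[0]-30,C[0]+30) if 0<=b<H and g[b,a]<90 and np.linalg.norm(onz(s,a,b,.154)[:2]-np.array(cp))<.0195 and P[b,a,2]>.14]
pts=np.array(pts,np.float32); vx,vy,x0,y0=cv2.fitLine(pts,cv2.DIST_L2,0,.01,.01).ravel(); print("rib line",len(pts),np.degrees(np.arctan2(vy,vx)),x0,y0)
E
python3 ang.py w2.npz
```

```text
wheel (array([ 0.49387391, -0.07730859]), np.float64(0.018526171499304522), np.float64(-33.45574884177136), np.float64(0.009848866377392287), 19)
cap (array([0.5350395 , 0.06698368]), np.float64(0.02248197470713207), np.float64(71.27998812848347), np.float64(0.01062515715141408), 84)
wheel (array([ 0.49387436, -0.07743764]), np.float64(0.0179805339473809), np.float64(-33.202394078957276), np.float64(0.008982241299766953), 24)
cap (array([0.5350425, 0.0669182]), np.float64(0.022105660451658342), np.float64(71.65068044642292), np.float64(0.010411387530378064), 92)
gearbox ((493.84130859375, -77.1204833984375), (74.8628158569336, 76.12418365478516), 75.64649963378906)
carriage ((532.7984619140625, 69.15808868408203), (85.62200164794922, 85.34152221679688), 75.14004516601562)
reader ((565.18359375, 189.76246643066406), (85.21240997314453, 89.38469696044922), 75.62503051757812)
rib line 91 74.17437 0.53860223 0.07696779
```

```bash
python3 ang.py w1.npz | tail -1; python3 - <<'E'
from h import *
s=snap("side"); save(s,"side2.png",(300,160,400,240),8); np.savez("s2.npz",**{k:s[k] for k in("pixels","depth","eye","R","K","k1")})
E
```

```text
carriage ((532.9140625, 68.61842346191406), (85.71696472167969, 85.16634368896484), 74.64686584472656)Traceback (most recent call last):
  File "ang.py", line 12, in <module>
    nn,l,st,c=cv2.connectedComponentsWithStats(m.astype(np.uint8)); i=1+np.argmax(st[1:,4])
                                                                        ~~~~~~~~~^^^^^^^^^^
    return _wrapfunc(a, 'argmax', axis=axis, out=out, **kwds)
    return bound(*args, **kwds)
ValueError: attempt to get argmax of an empty sequence
```

View pics/side2.png

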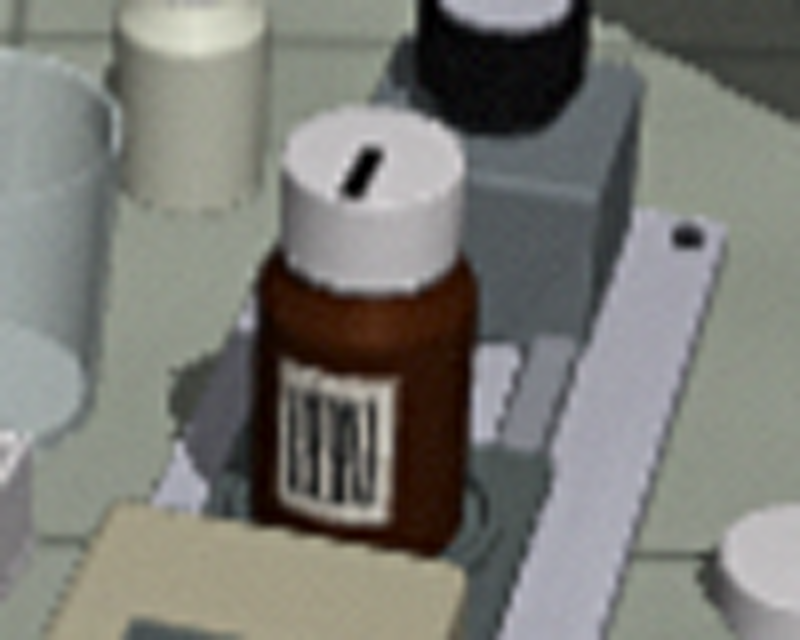

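The label is visible above the reader, at crop x 280–397 and y 375–515; the jar's sides are at 253 and 468. I'll cast rays at the label's edges onto the jar's cylinder.

```bash
cat > lab.py <<'E'
import sys; from meas import *
s=dict(np.load(sys.argv[1])); c0=np.array([float(a) for a in sys.argv[2:4]])
px=s["pixels"].astype(float)
d0=s["R"]; 
# cap disc seen from the side: centre as a check; jar silhouette midline per row fixes lateral position
a,b,w,h=[int(x) for x in sys.argv[4:8]]
res=[]
def cyl(u,v,c):
    d=ray(s,u,v); o=s["eye"][:2]-c; A=d[:2]@d[:2];B=o@d[:2];C=o@o-.0285**2
    t=(-B-np.sqrt(max(B*B-A*C,0)))/A; p=s["eye"]+t*d; return p
for v in range(b,b+h):
    row=px[v,a:a+w]; br=row[:,2]          # blue: label bright, brown dark
    on=np.nonzero(br>70)[0]
    if len(on)<3: continue
    # sub-pixel edges at half height
    lo,hi=on[0],on[-1]
    def sub(i,j,th=70): return i+(th-br[i])/(br[j]-br[i])
    L=sub(lo-1,lo); Rr=sub(hi+1,hi) if False else hi+(br[hi]-70)/(br[hi]-br[hi+1])
    p,q=cyl(a+L,v,c0),cyl(a+Rr,v,c0)
    an=[np.degrees(np.arctan2(*(x[:2]-c0)[::-1])) for x in(p,q)]
    res.append((v,round(a+L,2),round(a+Rr,2),*np.round(an,1),round(np.mean(an),1),round(an[1]-an[0],1),round(p[2],3)))
for r in res: print(*r)
E
python3 lab.py s2.npz .535 .067 333 209 19 13
python3 - <<'E'
from meas import *
s=dict(np.load("s2.npz"))
print(proj(s,[.535,.067,.151]),proj(s,[.494,-.0777,.113]))
print("cap",blob(s,(347,181),.151,170,14))
print("seen cap px should be 347,181; jar at .08:",proj(s,[.535,.067,.08]))
for v in(205,212,218): print(s["pixels"][v,326:364,2], s["pixels"][v,326:364,0])
E
```

```text
209 334.79 348.93 43.5 105.1 74.3 61.6 0.089
210 334.58 348.91 42.5 105.2 73.9 62.7 0.087
211 334.5 348.9 42.2 105.4 73.8 63.2 0.084
212 334.51 348.9 42.4 105.6 74.0 63.2 0.082
213 334.49 348.84 42.5 105.6 74.1 63.1 0.079
214 334.51 348.8 42.8 105.7 74.3 62.9 0.077
215 334.52 348.8 43.1 105.9 74.5 62.8 0.074
216 334.49 348.79 43.1 106.1 74.6 63.0 0.072
217 334.45 348.67 43.1 105.8 74.5 62.7 0.069
218 334.45 348.6 43.3 105.8 74.5 62.5 0.066
219 334.43 348.56 43.3 105.8 74.6 62.5 0.064
220 334.4 348.6 43.3 106.2 74.8 62.9 0.061
221 334.42 348.58 43.6 106.4 75.0 62.8 0.059
[346.07319315 178.369557  ] [362.31163073 158.4066071 ]
cap (array([0.53376715, 0.08623126]), np.float64(0.032757359538610684), np.float64(-63.30571588306099), np.float64(0.009350018945064783), 17)
seen cap px should be 347,181; jar at .08: [344.71028574 207.25132735]
[ 64  79  88  91  91  44   9   0  14  76  79  37  23  20   5   0   0   2
   3   0   0   5   4   2   5  10   9   2   5   5   0   0  21 136 178 172
 173 178] [ 68  76  81  84  82  51  27  17  31  90  98  59  42  45  37  32  37  40
  38  39  39  40  41  46  46  44  48  43  43  41  36  29  37 133 166 164
 163 167]
[ 88  89  91  89  73  22   1   0  26 113  50  92  71  44 107  78  44  42
  82 154  51 153 166  59  11   7   6   8   4   6   1   0  53 180 181 173
 120 120] [ 83  82  81  80  65  29  20  20  40 124  53 100  74  46 116  84  43  40
  84 169  56 168 179  87  46  44  43  44  46  40  35  32  64 168 169 163
 112 110]
[ 84  76  46  37  38  17   2   1  32 116  53  98 100  42 146  96  32 104
  87 115  57 154 127  32   0   2   9   2   2   3   2   9  47  87  86  83
  83  81] [ 79  71  43  33  33  28  23  25  49 129  52 104 109  45 159 103  31 111
  91 125  60 166 150  58  39  42  44  40  41  39  37  32  51  78  78  76
  77  74]
```

The label measures about 74.3° (edges) and 74.2° (rib), against 75.2–75.6° for the stage axis, so it is square within about 1°. Next is the wheel at (0.494, -0.0775), with its mark about 18° on from 0, leaving about 384° to wind.

```bash
python3 off.py .494 -.0775 .2
```

```text
shift units [ 0.1338 -0.188   0.1552] err mm [-131.6 -129.9 -123.7] q [-0.09  0.46  1.33  0.    1.36 -1.49] yaw of tool y 80.2 tilt deg 0.23 M [0.029 0.01  0.033] F [-0.   0.5 -0.2] gap 0.996 t 8.45
```

```bash
python3 -m pendant '[[[0.0268,-0.0376,0,0,0,0,1],[0.0268,-0.0376,0,0,0,0,1],[0.0268,-0.0376,0,0,0,0,1],[0.0268,-0.0376,0,0,0,0,1],[0.0268,-0.0376,0,0,0,0,1],[0,0,0.039,0,0,0,1],[0,0,0.039,0,0,0,1],[0,0,0.039,0,0,0,1],[0,0,0.038,0,0,0,1],[0,0,0,0,0,0,1],[0,0,0,0,0,0,1],[0,0,0,0,0,0,1]]]'; python3 off.py .494 -.0775 .097
```

```text
t: 9.65
tcp_pos: [0.4967, -0.0778, 0.2025]
tool_rot: [0.086, 0.996, -0.0, 0.001]
force: [-0.5, -0.8, -0.8]
finger_gap: 0.998
gripper_force: 0.0
shift units [ 3.700e-03 -1.000e-04  1.318e-01] err mm [  -2.7    0.3 -105.5] q [-0.38  0.43  1.78 -0.    0.93 -1.78] yaw of tool y 80.2 tilt deg 0.14 M [ 0.033 -0.002 -0.015] F [-0.5 -0.8 -0.8] gap 0.998 t 9.65
```

```bash
python3 -m pendant '[[[0.0035,0,0.033,0,0,0,1],[0,0,0.033,0,0,0,1],[0,0,0.033,0,0,0,1],[0,0,0.033,0,0,0,1],[0,0,0,0,0,0,1],[0,0,0,0,0,0,1],[0,0,0,0,0,0,0.7],[0,0,0,0,0,0,0.6],[0,0,0,0,0,0,0.5],[0,0,0,0,0,0,0.4],[0,0,0,0,0,0,0.4],[0,0,0,0,0,0,0.4],[0,0,0,0,0,0,0.4],[0,0,0,0,0,0,0.4]]]' 50
python3 off.py .494 -.0775 .097
python3 -m pendant '[[[0,0,0,0,0,0.5,0.4],[0,0,0,0,0,1,0.4],[0,0,0,0,0,1,0.4],[0,0,0,0,0,1,0.4],[0,0,0,0,0,0.5,0.4]]]'
python3 off.py .494 -.0775 .097
```

```text
t: 11.05
tcp_pos: [0.4942, -0.0772, 0.0971]
tool_rot: [0.086, 0.996, -0.0, 0.001]
force: [0.0, 2.0, 7.7]
finger_gap: 0.544
gripper_force: 50.3
shift units [ 0.0002 -0.0004  0.0001] err mm [-0.2 -0.3 -0.1] q [-0.38  0.6   1.87  0.    0.66 -1.78] yaw of tool y 80.2 tilt deg 0.16 M [0.292 0.059 0.005] F [0.  2.  7.7] gap 0.544 t 11.05
t: 11.55
tcp_pos: [0.494, -0.0776, 0.0971]
tool_rot: [0.321, 0.947, -0.0, 0.001]
force: [-1.1, 0.5, 7.5]
finger_gap: 0.545
gripper_force: 50.1
shift units [0.0001 0.0001 0.0001] err mm [-0.   0.1 -0.1] q [-0.38  0.6   1.87 -0.    0.66 -1.3 ] yaw of tool y 52.5 tilt deg 0.15 M [-0.079  0.218  0.16 ] F [-1.1  0.5  7.5] gap 0.545 t 11.55
```

```bash
python3 -m pendant '[[[0,0,0,0,0,1,0.4],[0,0,0,0,0,1,0.4],[0,0,0,0,0,1,0.4],[0,0,0,0,0,1,0.4],[0,0,0,0,0,1,0.4],[0,0,0,0,0,1,0.4],[0,0,0,0,0,1,0.4],[0,0,0,0,0,1,0.4],[0,0,0,0,0,1,0.4],[0,0,0,0,0,1,0.4],[0,0,0,0,0,1,0.4],[0,0,0,0,0,1,0.4],[0,0,0,0,0,1,0.4],[0,0,0,0,0,1,0.4],[0,0,0,0,0,1,0.4],[0,0,0,0,0,1,0.4],[0,0,0,0,0,1,0.4],[0,0,0,0,0,1,0.4]]]'; python3 off.py .494 -.0775 .097
python3 -m pendant '[[[0,0,0,0,0,1,0.4],[0,0,0,0,0,1,0.4],[0,0,0,0,0,1,0.4],[0,0,0,0,0,1,0.4],[0,0,0,0,0,1,0.4],[0,0,0,0,0,1,0.4],[0,0,0,0,0,1,0.4],[0,0,0,0,0,1,0.4],[0,0,0,0,0,1,0.4],[0,0,0,0,0,0.5,0.4],[0,0,0,0,0,0,0.4]]]'; python3 off.py .494 -.0775 .097
```

```text
t: 13.35
tcp_pos: [0.4926, -0.0773, 0.0971]
tool_rot: [0.987, 0.163, -0.0, 0.0]
force: [-3.6, 0.2, 9.4]
finger_gap: 0.549
gripper_force: 50.2
shift units [0.0016 0.0008 0.0001] err mm [ 1.4 -0.2 -0.1] q [-0.38  0.6   1.87 -0.    0.67  0.87] yaw of tool y -71.3 tilt deg 0.06 M [0.038 0.584 0.164] F [-3.6  0.2  9.4] gap 0.549 t 13.35
t: 14.45
tcp_pos: [0.4928, -0.0765, 0.0971]
tool_rot: [0.919, -0.395, -0.0, -0.0]
force: [-1.3, 3.9, 9.7]
finger_gap: 0.545
gripper_force: 50.5
shift units [ 0.002  -0.0002  0.0001] err mm [ 1.2 -1.  -0.1] q [-0.38  0.6   1.87  0.    0.67  2.  ] yaw of tool y -136.5 tilt deg 0.05 M [ 0.408  0.416 -0.169] F [-1.3  3.9  9.7] gap 0.545 t 14.45
```

```bash
python3 -m pendant '[[[0,0,0,0,0,0,0.7],[0,0,0,0,0,0,1],[0,0,0,0,0,0,1],[0,0,0,0,0,0,1],[0,0,0,0,0,0,1],[0,0,0,0,0,-1,1],[0,0,0,0,0,-1,1],[0,0,0,0,0,-1,1],[0,0,0,0,0,-1,1],[0,0,0,0,0,-1,1],[0,0,0,0,0,-1,1],[0,0,0,0,0,-1,1],[0,0,0,0,0,-1,1],[0,0,0,0,0,-1,1],[0,0,0,0,0,-1,1],[0,0,0,0,0,-1,1],[0,0,0,0,0,-1,1],[0,0,0,0,0,-1,1],[0,0,0,0,0,-1,1],[0,0,0,0,0,-1,1]]]'; 
python3 -m pendant '[[[0,0,0,0,0,-1,1],[0,0,0,0,0,-1,1],[0,0,0,0,0,-1,1],[0,0,0,0,0,-1,1],[0,0,0,0,0,-1,1],[0,0,0,0,0,-1,1],[0,0,0,0,0,-1,1],[0,0,0,0,0,-1,1],[0,0,0,0,0,-1,1],[0,0,0,0,0,-1,1],[0,0,0,0,0,-1,1],[0,0,0,0,0,-1,1],[0,0,0,0,0,-1,1],[0,0,0,0,0,-1,1],[0,0,0,0,0,-1,1],[0,0,0,0,0,0,1],[0,0,0,0,0,0,1]]]'; python3 off.py .494 -.0775 .097
```

```text
t: 16.45
tcp_pos: [0.4933, -0.0773, 0.0953]
tool_rot: [0.879, 0.477, -0.0, -0.0]
force: [-1.1, -0.2, 0.4]
finger_gap: 0.998
gripper_force: 0.0
t: 18.15
tcp_pos: [0.4933, -0.0773, 0.0954]
tool_rot: [0.176, 0.984, 0.0, -0.0]
force: [-0.0, -0.1, -0.7]
finger_gap: 1.001
gripper_force: 0.0
shift units [-0.0009  0.0001 -0.002 ] err mm [ 0.7 -0.2  1.6] q [-0.38  0.61  1.87 -0.    0.66 -1.6 ] yaw of tool y 69.7 tilt deg 0.01 M [-0.001  0.041  0.044] F [-0.  -0.1 -0.7] gap 1.001 t 18.15
```

```bash
python3 -m pendant '[[[-0.0009,0,-0.002,0,0,0,1],[0,0,0,0,0,0,0.7],[0,0,0,0,0,0,0.6],[0,0,0,0,0,0,0.5],[0,0,0,0,0,0,0.4],[0,0,0,0,0,0,0.4],[0,0,0,0,0,0,0.4],[0,0,0,0,0,0,0.4],[0,0,0,0,0,1,0.4],[0,0,0,0,0,1,0.4],[0,0,0,0,0,1,0.4],[0,0,0,0,0,1,0.4],[0,0,0,0,0,1,0.4],[0,0,0,0,0,1,0.4],[0,0,0,0,0,1,0.4],[0,0,0,0,0,1,0.4],[0,0,0,0,0,1,0.4],[0,0,0,0,0,1,0.4],[0,0,0,0,0,1,0.4],[0,0,0,0,0,1,0.4]]]' 50; python3 off.py .494 -.0775 .097
python3 -m pendant '[[[0,0,0,0,0,1,0.4],[0,0,0,0,0,1,0.4],[0,0,0,0,0,1,0.4],[0,0,0,0,0,1,0.4],[0,0,0,0,0,1,0.4],[0,0,0,0,0,1,0.4],[0,0,0,0,0,1,0.4],[0,0,0,0,0,1,0.4],[0,0,0,0,0,1,0.4],[0,0,0,0,0,0.5,0.4],[0,0,0,0,0,0.5,0.4]]]'; python3 off.py .494 -.0775 .097
```

```text
t: 20.15
tcp_pos: [0.4932, -0.0778, 0.0974]
tool_rot: [0.782, 0.624, -0.001, -0.0]
force: [-2.9, -0.4, 7.0]
finger_gap: 0.545
gripper_force: 51.2
shift units [0.0006 0.0009 0.0005] err mm [ 0.8  0.3 -0.4] q [-0.38  0.6   1.87 -0.    0.67 -0.15] yaw of tool y -12.8 tilt deg 0.09 M [-0.198  0.359  0.181] F [-2.9 -0.4  7. ] gap 0.545 t 20.15
t: 21.25
tcp_pos: [0.4926, -0.0772, 0.0974]
tool_rot: [0.997, 0.074, -0.001, -0.0]
force: [-2.7, 1.0, 7.7]
finger_gap: 0.547
gripper_force: 51.1
shift units [0.0017 0.0007 0.0005] err mm [ 1.4 -0.3 -0.4] q [-0.38  0.6   1.87 -0.    0.67  1.04] yaw of tool y -81.5 tilt deg 0.16 M [0.113 0.426 0.146] F [-2.7  1.   7.7] gap 0.547 t 21.25
```

```bash
python3 -m pendant '[[[0,0,0,0,0,0.4,0.4],[0,0,0,0,0,0.4,0.4],[0,0,0,0,0,0.4,0.4],[0,0,0,0,0,0.4,0.4]]]' >/dev/null; python3 off.py .494 -.0775 .097
python3 -m pendant '[[[0,0,0,0,0,0.3,0.4],[0,0,0,0,0,0.3,0.4]]]'>/dev/null; python3 off.py .494 -.0775 .097
python3 -m pendant '[[[0,0,0,0,0,0.3,0.4],[0,0,0,0,0,0.3,0.4]]]'>/dev/null; python3 off.py .494 -.0775 .097
```

```text
shift units [0.0018 0.0005 0.0005] err mm [ 1.4 -0.4 -0.4] q [-0.38  0.6   1.87 -0.    0.67  1.23] yaw of tool y -92.5 tilt deg 0.16 M [0.194 0.4   0.171] F [-4.1  1.4  8.4] gap 0.55 t 21.65
shift units [0.0018 0.0004 0.0005] err mm [ 1.4 -0.5 -0.4] q [-0.38  0.6   1.87 -0.    0.67  1.31] yaw of tool y -96.6 tilt deg 0.16 M [0.286 0.392 0.173] F [-2.4  1.1  8.2] gap 0.546 t 21.85
shift units [0.0024 0.0004 0.0005] err mm [ 1.9 -0.6 -0.4] q [-0.38  0.6   1.87 -0.    0.67  1.37] yaw of tool y -100.4 tilt deg 0.23 M [0.655 0.332 1.703] F [-2.1  2.7  8.5] gap 0.547 t 22.05
```

The stop is felt: the moment jumped from 0.17 to 1.7 N m after about 405° in all. Releasing, retreating and checking.

```bash
python3 -m pendant '[[[0,0,0,0,0,0,0.4],[0,0,0,0,0,0,0.7],[0,0,0,0,0,0,1],[0,0,0,0,0,0,1],[0,0,0,0,0,0,1],[0,0,-0.05,0,0,0,1],[0,0,-0.05,0,0,0,1],[0,0,-0.05,0,0,0,1],[0,0,-0.05,0,0,0,1],[0,0,-0.05,0,0,0,1],[0,0,-0.05,0,0,0,1],[0,0,0,0,0,0,1],[0,0,0,0,0,0,1]]]'; python3 off.py .53 .0 .4
python3 - <<'E'
from h import *
s=snap("side"); save(s,"side3.png",(300,160,400,240),8); np.savez("s3.npz",**{k:s[k] for k in("pixels","depth","eye","R","K","k1")})
s=snap("wrist"); np.savez("w3.npz",**{k:s[k] for k in("pixels","depth","eye","R","K","k1")})
print(proj(s,[.494,-.0775,.113]),proj(s,[.545,.106,.151]))
E
```

```text
t: 23.35
tcp_pos: [0.4941, -0.0776, 0.3378]
tool_rot: [0.996, -0.093, 0.001, 0.0]
force: [-0.5, 0.3, -0.9]
finger_gap: 0.998
gripper_force: 0.0
shift units [ 0.0263 -0.1036 -0.0777] err mm [35.9 77.6 62.2] q [-0.38  0.25  1.62  0.    1.27  1.38] yaw of tool y -100.7 tilt deg 0.12 M [ 0.009  0.059 -0.011] F [-0.5  0.3 -0.9] gap 0.998 t 23.35
[319.7914124  173.96695166] [147.0777416  166.65239673]
```

View pics/side3.png

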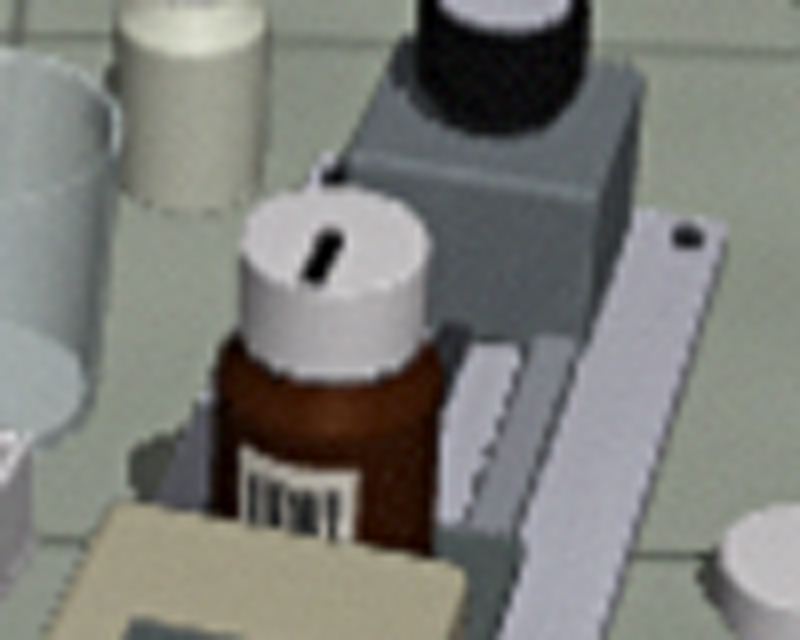

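The jar is upright and close to the reader, with the label at crop x 240–357 facing it. Checking the numbers.

```bash
python3 ang.py w3.npz .545 .106; python3 lab.py s3.npz .545 .106 328 219 19 7
```

```text
wheel (array([ 0.49385397, -0.0777315 ]), np.float64(0.018647105215745696), np.float64(-55.6687081681535), np.float64(0.01030609733391912), 7)
cap (array([0.54059395, 0.11242755]), np.float64(0.03496786834748213), np.float64(-57.36046160845087), np.float64(0.005196456011450047), 124)
wheel (array([ 0.49395887, -0.07773177]), np.float64(0.018017536880803695), np.float64(-58.15917469789726), np.float64(0.008652332803252569), 13)
cap (array([0.54020433, 0.11214362]), np.float64(0.03509587263210797), np.float64(-68.32683244031782), np.float64(0.004596853598690679), 170)
gearbox ((493.5416564941406, -78.15062713623047), (75.02806091308594, 75.08659362792969), 75.0130386352539)
carriage ((547.4264526367188, -489.6018371582031), (202.5045623779297, 55.34354019165039), 15.12663745880127)
reader ((565.51416015625, 189.34075927734375), (85.38600158691406, 89.85101318359375), 74.67586517333984)
rib line 68 74.541 0.548664 0.11265752
219 329.52 344.52 42.9 106.1 74.5 63.3 0.094
220 329.52 344.42 43.0 105.9 74.5 62.9 0.091
221 329.49 344.26 43.0 105.5 74.2 62.5 0.089
222 329.53 344.22 43.4 105.5 74.4 62.1 0.086
223 329.55 344.22 43.6 105.7 74.7 62.1 0.084
224 329.47 343.99 43.3 105.0 74.1 61.7 0.081
225 327.59 343.89 31.1 104.8 67.9 73.6 0.075
```

```bash
python3 -c "
from station import job
print(job.sign_off())"
```

```text
the job is handed in; nothing more can be done
None
```

The job is handed in: I turned the jar while the carriage was back, so its label is within about 1° of square to the window, then wound the handwheel clockwise in two grips until the stop was felt, about 402° from its zero, with the jar upright, the arm clear and about 23 s of the 72 s used.

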